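# Press a funnel adaptor sleeve home in a filtration manifold

### The arm

A 7-joint arm with a two-finger parallel gripper is mounted at the origin on the work surface. World frame = base frame: x ahead of the robot, y to its left, z up, the work surface at z = 0. Lengths are in m, angles in rad, forces in N, time in s.
With the tool pointing down it reaches from about 0.35 to 0.9 m from the base axis. Payload 7.2 kg.
Tool frame: the origin (TCP) lies between the finger pads, 19 mm behind the fingertips; this is the grasp point; z points along the fingers, x is the direction in which the jaws open and shut, and the axes are right-handed (so a half turn about z gives the same grasp; the last joint's range is limited). The gripper opens to 85 mm and grips with 20 to 120 N. Pads are 22 mm wide; open, the fingers measure 114 mm over their backs; the gripper's body (76 mm by 85 mm) begins 54 mm behind the grasp point. The pads swing forward as they close: fully open they stand 13 mm farther back than shut.
Start: joints at [-1.413, 0.411, -0.013, 1.596, 0.006, 1.134, -0.082], TCP at [0.14, 0.609, 0.25] pointing down, gripper open.
Joint ranges: [-2.95, 2.95], [-0.29, 1.99], [-1.47, 1.44], [0.14, 2.54], [-1.03, 4.17], [0.13, 1.85], [-2.86, 2.86]. Speed limits (rad/s): [2.39, 2.39, 3.01, 3.01, 3.14, 3.14, 3.14].

### API

Orientations are given as a rotation vector (axis times angle).
In Python, from bench import env gives the robot as it stands. The module is installed in compiled form; this text tells all that it offers. Calls block until the motion is done:
- env.movep(position, orientation): joint-space move of the TCP to a pose.
- env.move_straight(position, velocity=0.15, frame=None): straight line of the TCP; frame=None keeps the orientation; velocity is the mean speed in m/s.
- env.move_joints(angles): joint-space move.
- env.release() and env.close(): open the fingers fully, or close them until they stop; the grip force is fixed at half the most.
- env.pause(seconds).
- env.inverse_kinematics(position, orientation): joint angles nearest the present ones, or None.
- env.state(): the state.
- env.camera(name): name is "scene" or "top"; returns a dict with "color" (384x512x3 uint8, blue, green, red), "K" (3x3 intrinsics, pixels), "dist_coeffs" ([k1, k2, p1, p2, k3] as OpenCV has them; the pictures are not rectified), "eye" and "orientation" of the camera in the world. Camera axes: x right, y down, z forward; pixel columns grow to the right and rows downward; lengths in m; the calibration is good to about 2 mm. A picture is of the moment at which its call begins. There is no depth.
A pose or a line that the arm cannot do raises env.MotionError and nothing moves.
- env.job_done(): hands the job in, once; it reports no verdict.
Trained networks look in a picture, given as the dict that the camera call returned (one of the last four; its "shot" number tells which), for a name from the list of things; names that differ only in an ending like _2 or _b are one class to them, and where a whole thing is asked for, a point or a joint stands for the part that bears it (a point fixed in the world has none). Each returns a list of dicts, best first, with "conf" (0 to 1); they miss things now and then, are a little off and sometimes report something else, mostly with a low value. They report only what shows in the picture. A call takes as long as a camera call.
- env.find_in(picture, name): "centre" ([x, y, z] in m, in the coordinates of the camera as it stood for that picture, good to about 4 mm: the middle of the surface that is visible of it).
The state is a dict: "time": time; "joint_positions": joint angles; "joint_vel": joint speeds; "joint_efforts": joint torques, N m; "tool_pos": TCP position; "orientation": TCP orientation; "ft_force": force on the tool from outside, world axes, zero at the start; "ft_torque": the same for the moment, N m; "opening": opening from 0.0 (shut) to 1.0 (fully open).
Only numpy, scipy, OpenCV 4.12 (cv2) and the standard library are available. Lean on these libraries where they do the work, as an engineer would, in place of code of your own. Each camera call takes 0.05 s, during which the arm holds its last target. There are 200 camera calls.

### The job

Take the slim steel adaptor sleeve from the instrument tray, start it nose first in the bore of the free white port block on the filtration manifold, and press it in against the tight rubber seal until its shoulder bottoms flush on the block's top face, never pressing with more than about 30 N. Then let go, leaving the sleeve upright and seated. Leave the wide sleeve, the brown bottle and the steel dish where they stand.

Things in the scene. Friction and masses are not known exactly. Their poses are not given: they have to be found in the camera images.
- sleeve: slim bare-steel stepped sleeve, 70 mm tall, 130 to 210 g, standing nose down on the tray. From its underside up: nose 24 mm in diameter, 32 mm long, its lowest 5 mm tapering to 21.2 mm at the end; round shoulder 40 mm in diameter, 6 mm thick (32 to 38 mm up); plain stem 24 mm in diameter (38 to 70 mm up). Origin: centre of its underside; z along its axis, up. Round: yaw does not matter.
- stem (a point): point on the sleeve's axis, 60 mm above its underside: 10 mm below the stem's top end, 22 mm above the shoulder's top face. With the TCP here and the tool pointing down, the fingers pinch the stem (24 mm) and their tips end just above the shoulder; they may bear on the shoulder while pressing.
- manifold: fixed steel filtration manifold: rail 90 x 360 mm, top at 30 mm. On it a square white port block, 66 x 66 mm, 45 mm high, with an open round bore in its centre and, 200 mm to its +y side, a steel funnel on a round base, its rim 195 mm above the bench. Origin: on the bench under the nominal centre of the port block; x across the rail, y along it towards the funnel.
- port (a point): nominal centre of the bore's mouth, level with the block's top face, 75 mm above the bench; axes as the manifold's. The height is right, but the block is clamped with play: it is rigid and square, yet sits up to 7 mm along x and up to 7 mm along y from this nominal place, and no pose of it is given: its bore must be seen or felt for.
- home (a point): nominal place of the sleeve's origin when home (shoulder on the block's face), 32 mm below port, same play. The straight bore is 25.4 mm wide, 44 mm deep. A tight black rubber seal ring sits in it 9 to 13 mm below the face: the sleeve enters freely to there, then must drive the ring down ahead of it, all the way against 16 to 20 N (more if pushed askew). The ring stays where left.
- tray: fixed low steel instrument box, 270 x 140 mm (its x, y), its flat top 30 mm above the bench; origin: centre of its underside. The slim and the wide sleeve stand on it, 140 mm apart.
- big_sleeve: bystander: wide steel sleeve, 44 mm tall, nose and stem 38 mm, shoulder 54 mm in diameter, standing on the tray; origin: centre of its underside. Not to be disturbed.
- amber_bottle: bystander: brown glass bottle, 68 mm in diameter, 130 mm tall; origin: centre of its underside. Not to be disturbed.
- dish: bystander: shallow round steel dish, 80 mm across, 16 mm high; origin: centre of its underside. Not to be disturbed.

How it is judged:
On the way:
1. the sleeve's nose is started at least 5 mm into the port's bore, upright (z of sleeve in the frame of port between -0.028 and -0.005 m and horizontal distance between sleeve and port below 0.012 m and angle between sleeve's own z axis and vertical below 0.2 rad), for 0.1 s.
At the end, for the whole second after the job is handed in: the slim sleeve stands upright (within 0.05 rad) in the port's bore with its shoulder down on the block's face (its origin at least 30.5 mm below the face), at rest and released; the wide sleeve, the bottle and the dish are within 15 mm of where they stood (z of sleeve in the frame of port below -0.0305 m and horizontal distance between sleeve and port below 0.012 m and angle between sleeve's own z axis and vertical below 0.05 rad and linear speed of sleeve below 0.01 m/s and contact force between the fingers and sleeve below 0.1 N and distance of each of big_sleeve, amber_bottle, dish from where it was at the start of the episode below 0.015 m); the robot touches nothing.
It fails at once if the sleeve presses on the port or the manifold with more than 60 N (contact force between sleeve and manifold above 60 N).
It fails at once if the robot hits the manifold with more than 20 N (contact force between any of the fingers, the arm and manifold above 20 N).
It fails at once if a bystander is moved more than 30 mm (distance of any of big_sleeve, amber_bottle, dish from where it was at the start of the episode above 0.03 m).
It also fails if it takes over 64 s, if anything falls off the work surface, if the arm or the gripper's body presses on something with over 40 N, if the wrist force passes 120 N, or if a joint passes its speed limit or range.

## Working session

There is one attempt and no reset: what is moved stays moved. The work goes in short steps, each a Python script; the robot and the scene stay as the last script left them, time stands still between calls to the robot, and variables do not carry over. Pictures are saved under pics/ and viewed, about 8 in all and at most 12, crops included, and the job is handed in when it is done.

```bash
mkdir -p pics; cat > h.py <<'E'
import numpy as np, cv2
from bench import env
from scipy.spatial.transform import Rotation as R
def rot(o):
    o=np.array(o,float)
    return o if o.shape==(3,3) else R.from_rotvec(o).as_matrix() if o.size==3 else R.from_quat(o).as_matrix()
def world(p,c): return rot(p["orientation"])@np.array(c)+np.array(p["eye"])
def pix2plane(p,uv,z):
    n=cv2.undistortPoints(np.array(uv,float).reshape(-1,1,2),np.array(p["K"]),np.array(p["dist_coeffs"])).reshape(-1,2)
    d=np.c_[n,np.ones(len(n))]@rot(p["orientation"]).T; e=np.array(p["eye"])
    return e+d*((z-e[2])/d[:,2])[:,None]
def proj(p,X):
    M=rot(p["orientation"]).T; t=-M@np.array(p["eye"])
    return cv2.projectPoints(np.array(X,float).reshape(-1,1,3),cv2.Rodrigues(M)[0],t,np.array(p["K"]),np.array(p["dist_coeffs"]))[0].reshape(-1,2)
E
python3 - <<'E'
from h import *
for n in("scene","top"):
    p=env.camera(n); cv2.imwrite(f"pics/{n}0.png",p["color"]); print(n,p["eye"],p["orientation"],np.array(p["K"]).tolist())
    for t in("sleeve","big_sleeve","manifold","tray","amber_bottle","dish"):
        for d in env.find_in(p,t)[:2]: print(t,d["conf"],world(p,d["centre"]).round(4),proj(p,world(p,d["centre"])).round(0))
s=env.state();print(s["time"],s["tool_pos"],s["orientation"],s["opening"])
E
```

```text
scene [1.31370332 0.27360974 0.68729958] [-1.38938902 -2.0049411   1.00581784] [[489.63993452904435, 0.0, 250.11944210482642], [0.0, 489.63993452904435, 190.57104167594753], [0.0, 0.0, 1.0]]
sleeve 0.76 [ 0.618  -0.2179  0.0673] [[153. 190.]]
big_sleeve 0.78 [ 0.4904 -0.1884  0.0605] [[193. 163.]]
big_sleeve 0.17 [0.5971 0.3219 0.0313] [[411. 257.]]
manifold 0.97 [0.5929 0.3243 0.0321] [[412. 256.]]
manifold 0.24 [ 0.5831 -0.2117  0.0303] [[166. 195.]]
tray 0.82 [ 0.5853 -0.2065  0.0308] [[167. 196.]]
amber_bottle 0.87 [ 0.7173 -0.0328  0.0721] [[213. 239.]]
dish 0.66 [ 0.3909 -0.0358  0.0084] [[269. 172.]]
top [ 0.43994792 -0.05471571  0.88805031] [-2.14850095  2.12933723 -0.13126041] [[381.7064233600737, 0.0, 247.74490889403137], [0.0, 381.7064233600737, 185.37349542276309], [0.0, 0.0, 1.0]]
sleeve 0.45 [ 0.6062 -0.2181  0.0701] [[330. 164.]]
big_sleeve 0.83 [ 0.4761 -0.1955  0.071 ] [[321. 223.]]
manifold 0.64 [0.5688 0.2954 0.0309] [[104. 181.]]
tray 0.84 [ 0.5429 -0.2303  0.0338] [[333. 194.]]
amber_bottle 0.67 [ 0.6852 -0.0427  0.0908] [[250. 125.]]
dish 0.86 [ 0.3974 -0.03    0.0093] [[244. 259.]]
0.7 [0.13992459 0.60914203 0.25001623] [-2.45751836e+00 -1.95700844e+00 -7.01869095e-05] 1.0021985549927601
```

```bash
python3 - <<'E'
import cv2,numpy as np
a=cv2.imread("pics/scene0.png");b=cv2.imread("pics/top0.png")
cv2.imwrite("pics/s1.png",cv2.resize(a,(800,600),interpolation=3));cv2.imwrite("pics/t1.png",cv2.resize(b,(800,600),interpolation=3))
E
```

```text
(no output)
```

View pics/s1.png

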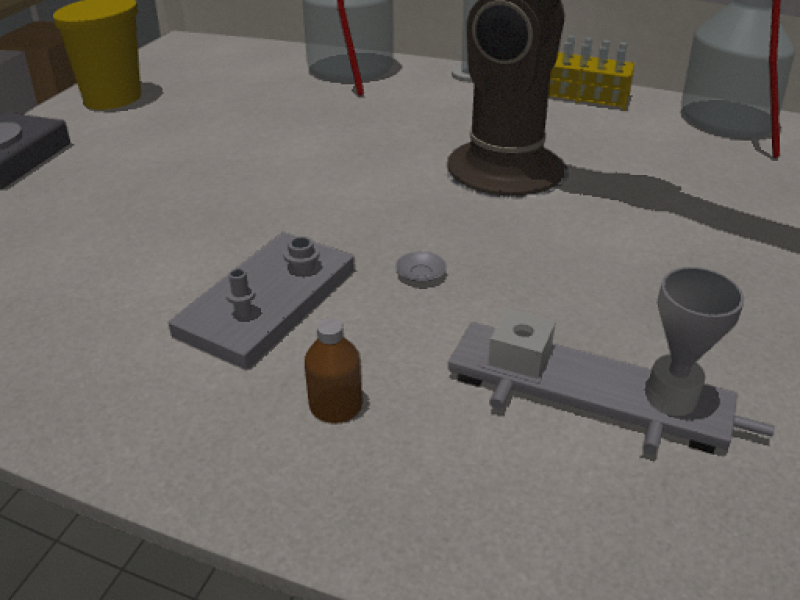

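View pics/t1.png

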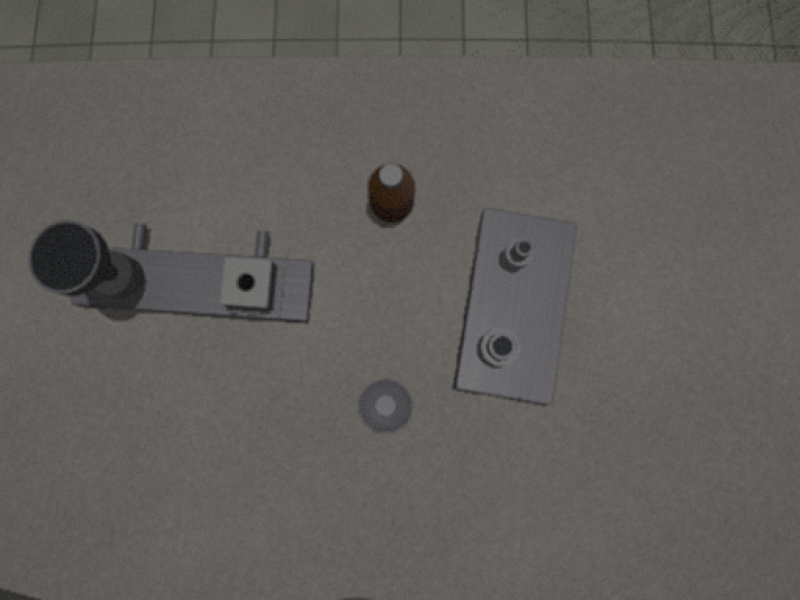

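The scene view shows the slim sleeve at about (238,290) with its stem top at (238,273), and the block's bore at (523,331). In the top view the stem top is at (524,247) and the bore at (246,282). These are pixels at 1.5625x scale. Next I refine them on crops.

```bash
python3 - <<'E'
from h import *
P={n:env.camera(n) for n in("scene","top")}
spots={"scene":[(152.3,174.7,.10),(334.7,211.8,.075)],"top":[(335.4,158,.10),(157.4,180.5,.075)]}
rows=[]
for n,p in P.items():
    tiles=[]
    for u,v,z in spots[n]:
        print(n,pix2plane(p,(u,v),z).round(4))
        x0,y0=int(u)-20,int(v)-15
        c=p["color"][y0:y0+30,x0:x0+40]; g=cv2.cvtColor(c,6)
        print(x0,y0)
        if z==.075:
            w=g[8:22,10:30].astype(float); w=np.clip(np.percentile(w,70)*.65-w,0,None)
            yy,xx=np.mgrid[8:22,10:30]; cu=(w*xx).sum()/w.sum()+x0; cv_=(w*yy).sum()/w.sum()+y0
            print("dark centroid",cu,cv_,pix2plane(p,(cu,cv_),z).round(4))
        c=cv2.convertScaleAbs(c,alpha=1.6)
        tiles.append(cv2.resize(c,(400,300),interpolation=0))
    rows.append(np.hstack(tiles))
cv2.imwrite("pics/crop.png",np.vstack(rows))
E
```

```text
scene [[ 0.6096 -0.2207  0.1   ]]
132 159
scene [[0.5675 0.1605 0.075 ]]
314 196
dark centroid 334.5782887374097 212.80761013327907 [[0.5706 0.1609 0.075 ]]
top [[ 0.612 -0.223  0.1  ]]
315 143
top [[0.5651 0.1581 0.075 ]]
137 165
dark centroid 157.05874492961107 180.23617275113338 [[0.5657 0.1588 0.075 ]]
```

View pics/crop.png

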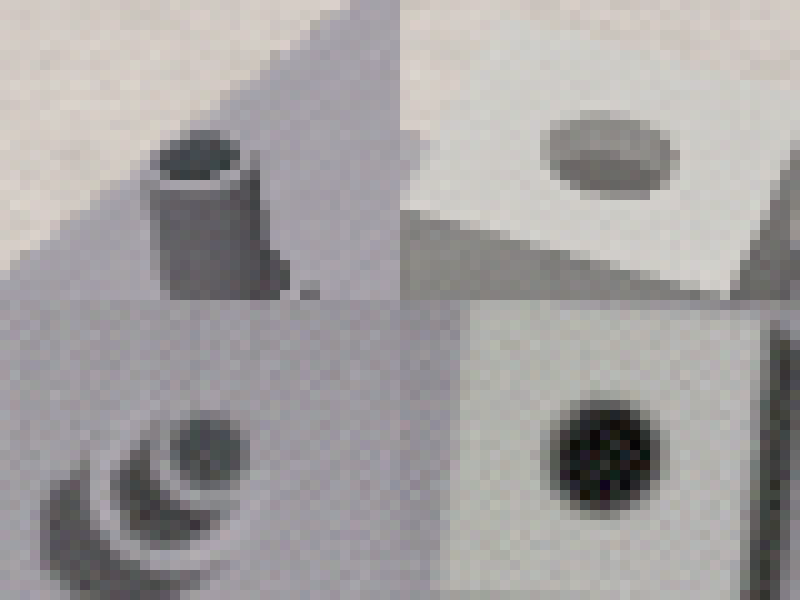

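The crop edges are clear: bore mouth at scene (334.5,211.0) and top (156.8,180.2); stem top at scene (151.4,174.2) and top (335.3,157.6). Next is the grasp.

```bash
cat >> h.py <<'E'
DOWN=[-2.2214415,-2.2214415,0]
def st():
    s=env.state(); return np.array(s["tool_pos"]),np.array(s["ft_force"]),s
E
python3 - <<'E'
from h import *
ps={n:env.camera(n) for n in("scene","top")}
S=[pix2plane(ps[n],q,.10)[0] for n,q in(("scene",(151.4,174.2)),("top",(335.3,157.6)))]
B=[pix2plane(ps[n],q,.075)[0] for n,q in(("scene",(334.5,211.0)),("top",(156.8,180.15)))]
print(np.round(S,4),np.round(B,4))
g=np.mean(S,0)
p=st()[0]
env.move_straight([p[0],p[1],.38],velocity=.2)
env.movep([g[0],g[1],.25],DOWN)
env.move_straight([g[0],g[1],.09],velocity=.12)
print(st()[0],st()[1])
env.close(); print(st()[0],st()[1],st()[2]["opening"])
env.move_straight([g[0],g[1],.30],velocity=.15)
p,f,s=st(); print(p,f,s["opening"],s["time"],s["joint_positions"])
E
```

```text
[[ 0.6086 -0.2235  0.1   ]
 [ 0.6129 -0.2228  0.1   ]] [[0.5652 0.1595 0.075 ]
 [0.5659 0.1594 0.075 ]]
[ 0.61120363 -0.22337468  0.09080783] [ 0.12642527 -0.75970311 -0.47625094]
[ 0.61092637 -0.22326765  0.09031205] [ 0.17167966 -0.08121409  2.2924531 ] 0.2641362929207207
[ 0.6104538  -0.22286946  0.29904677] [ 0.86336594 -0.05102675 -0.89434564] 0.26343871136117963 8.7 [-0.34356373  0.56911179  0.98346167  1.50847752 -0.4804846   1.32403865
  2.25652759]
```

```bash
python3 - <<'E'
from h import *
b=np.array([.5656,.1594])
env.movep([*b,.30],DOWN)
env.move_straight([*b,.165],velocity=.12)
env.pause(.3)
p,f,s=st(); print(p,f,s["orientation"],s["time"])
tiles=[]
for n in("scene","top"):
    q=env.camera(n)
    for d in env.find_in(q,"sleeve")[:1]: print(n,d["conf"],world(q,d["centre"]).round(4))
    u,v=proj(q,[*b,.10])[0]; x0,y0=int(u)-25,int(v)-37; print(n,x0,y0)
    # expected: nose end ring z=.105, shoulder rim, bore
    off=p-[0,0,.06]
    for nm,X in(("nose",off),("shoulderbot",off+[0,0,.032]),("shouldertop",off+[0,0,.038]),("bore",[*b,.075])): print(nm,(proj(q,X)[0]-[x0,y0]).round(2))
    tiles.append(cv2.resize(cv2.convertScaleAbs(q["color"][y0:y0+75,x0:x0+50],alpha=1.6),(400,600),interpolation=0))
cv2.imwrite("pics/over.png",np.hstack(tiles))
E
```

```text
[0.5657075  0.15956052 0.16531421] [-0.03356176 -0.02837774 -2.60850851] [2.22122508e+00 2.22164922e+00 9.16050584e-04] 11.7083
scene 0.84 [0.5706 0.1607 0.1449]
scene 310 164
nose [25.94 35.05]
shoulderbot [27.55 21.72]
shouldertop [27.86 19.17]
bore [24.39 47.12]
top 0.38 [0.5509 0.1604 0.1415]
top 128 141
nose [25.07 37.  ]
shoulderbot [20.89 34.45]
shouldertop [20.07 33.95]
bore [28.8  39.29]
```

View pics/over.png

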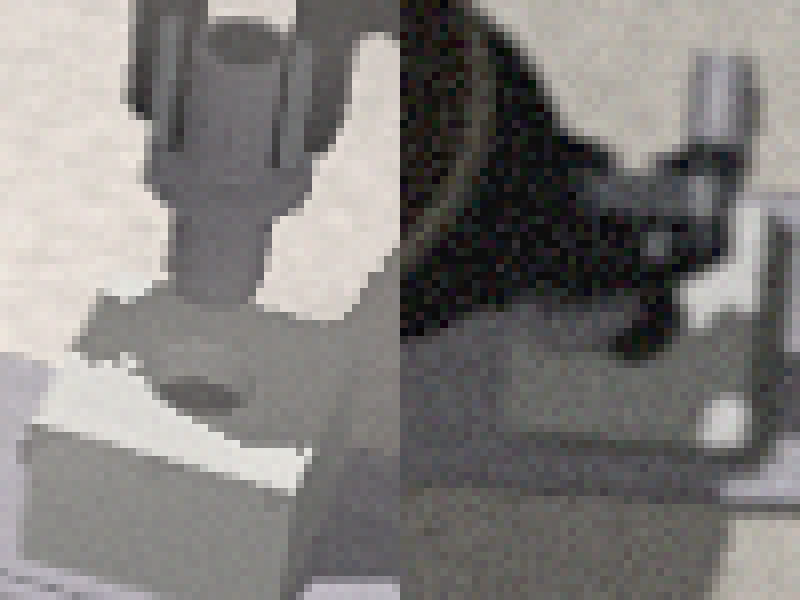

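In the scene crop the bore centre matches its estimate at tile (200,380). The nose end and stem top both sit about 9 tile pixels high, which means the sleeve is about 3 mm towards -x in the grip. I shift by +2.5 mm and lower with a force guard.

```bash
cat >> h.py <<'E'
def lower(x,y,z0,z1,step,fmax,base,v=.03):
    """guarded descent; returns commanded z and whether contact stopped it"""
    z=z0
    while z>z1+1e-6:
        z=max(z-step,z1); env.move_straight([x,y,z],velocity=v)
        p,f,s=st(); fz=f[2]-base
        print(round(z,4),p.round(4),(f-[0,0,base]).round(1),round(s["time"],2))
        if fz>fmax: return z,True
    return z,False
E
python3 - <<'E'
from h import *
x,y=.5681,.1594
env.move_straight([x,y,.145],velocity=.08); env.pause(.2)
base=st()[1][2]; print("base",base,st()[2]["time"])
z,hit=lower(x,y,.140,.128,.0015,7,base)
print(z,hit,st()[2]["ft_torque"])
E
```

```text
base -1.2778012054003403 12.5083
0.1385 [0.5679 0.1594 0.1383] [ 0.1 -0.5 -0.6] 12.88
0.137 [0.5681 0.1594 0.1369] [-0.7  0.  -1.5] 13.12
0.1355 [0.568  0.1594 0.1354] [ 0.2 -0.7 -0.6] 13.38
0.134 [0.5685 0.1594 0.1348] [-2.9 -0.4  8.1] 13.62
0.134 True [-0.03889748  0.54731847 -0.01663908]
```

```bash
python3 - <<'E'
from h import *
q=env.camera("scene"); cv2.imwrite("pics/touch.png",cv2.resize(cv2.convertScaleAbs(q["color"][175:235,300:380],alpha=1.8),(800,600),interpolation=0))
base=-1.9
for dx,dy in((0,0),(-.0015,0),(.0015,0)):
    x,y=.5656+dx,.1594+dy
    c=st()[0]; env.move_straight([c[0],c[1],.138],velocity=.05); env.move_straight([x,y,.138],velocity=.05)
    z,hit=lower(x,y,.1365,.129,.0015,7,base)
    print(dx,dy,z,hit,st()[2]["ft_torque"].round(3))
    if not hit: break
E
```

```text
0.135 [0.5655 0.1594 0.1347] [0.5 0.4 0.2] 14.43
0.1335 [0.5656 0.1594 0.1334] [0.3 0.4 0.1] 14.68
0.132 [0.5655 0.1594 0.1319] [-0.2 -0.3  0.3] 14.93
0.1305 [0.5655 0.1594 0.1304] [-0.  -0.6  0.5] 15.18
0.129 [0.5655 0.1594 0.1289] [-0.9  0.1  0.7] 15.43
0 0 0.129 False [-0.009  0.005  0.029]
```

View pics/touch.png

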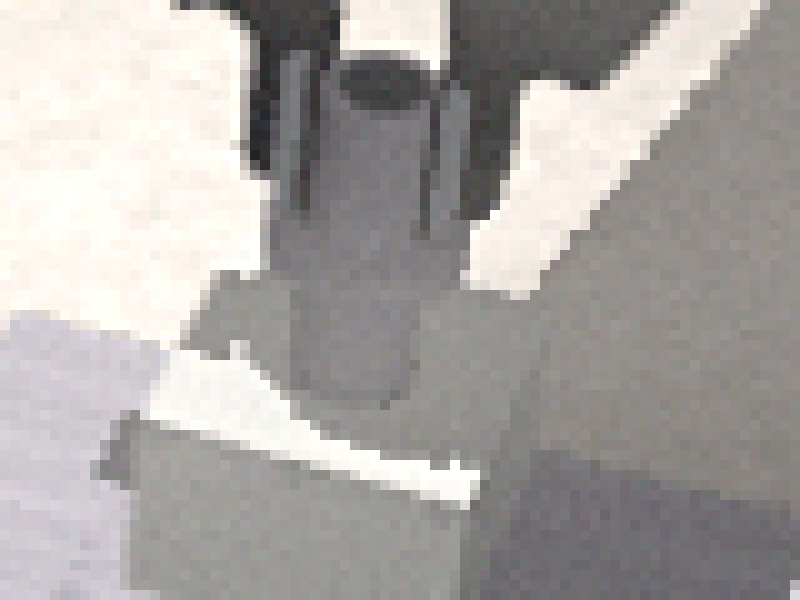

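The picture shows the nose standing on the face, covering the bore's near (+x) edge, with the nose end at about (355,395). My +x shift was therefore wrong. At the original estimate the nose went in freely to 6 mm. I continue gently and watch the lateral forces.

```bash
python3 - <<'E'
from h import *
x,y=.5655,.1594
z=.129
while z>.1181:
    z-=.0015; env.move_straight([x,y,z],velocity=.03)
    p,f,s=st(); f=f-[0,0,-1.9]
    print(round(z,4),p.round(4),f.round(1),s["ft_torque"].round(2),round(s["time"],2),round(s["opening"],3))
    if f[2]>26: break
    if np.hypot(*f[:2])>2: x,y=np.array([x,y])+np.clip(f[:2]*1e-4,-.0005,.0005)
E
```

```text
0.1275 [0.5655 0.1594 0.1274] [ 0.3 -0.1 -0.2] [-0.03  0.04 -0.05] 15.68 0.261
0.126 [0.5655 0.1594 0.1259] [ 0.1 -0.8  0.6] [-0.03 -0.   -0.02] 15.93 0.261
0.1245 [0.5655 0.1594 0.1244] [0.3 0.4 0.1] [ 0.01 -0.05 -0.01] 16.18 0.261
0.123 [0.5658 0.1594 0.1237] [-2.   0.3  7.2] [-0.05  0.53 -0.02] 16.43 0.261
0.1215 [0.5659 0.1593 0.1229] [-4.3 -0.5 12.3] [-0.11  0.75  0.03] 16.68 0.263
0.12 [0.5658 0.1593 0.1217] [-4.1 -0.6 14.3] [-0.09  0.79 -0.05] 16.93 0.264
0.1185 [0.5657 0.1594 0.1204] [-2.8 -0.1 14.7] [-0.06  0.66 -0.03] 17.18 0.268
0.117 [0.5657 0.1593 0.1189] [-2.1  0.  15.5] [-0.06  0.56  0.01] 17.43 0.265
```

```bash
python3 - <<'E'
from h import *
x,y=.5655,.1594
z=.117
while z>.097:
    z-=.0015 if z>.1045 else .0005
    env.move_straight([x,y,z],velocity=.03)
    p,f,s=st(); f=f-[0,0,-1.9]
    print(round(z,4),p.round(4),f.round(1),s["ft_torque"].round(2),round(s["time"],2),round(s["opening"],3))
    if f[2]>25: break
    if np.hypot(*f[:2])>2: x,y=np.array([x,y])+np.clip(f[:2]*1e-4,-.0005,.0005)
q=env.camera("scene"); cv2.imwrite("pics/press.png",cv2.resize(cv2.convertScaleAbs(q["color"][175:235,300:380],alpha=1.8),(800,600),interpolation=0))
E
```

```text
0.1155 [0.566  0.1593 0.1173] [-5.5 -0.6 17. ] [-0.07  1.31  0.04] 17.68 0.261
0.114 [0.5659 0.1593 0.1159] [-5.  -0.1 17.4] [-0.01  1.    0.03] 17.93 0.265
0.1125 [0.5657 0.1593 0.1144] [-2.4 -0.5 16.3] [-0.07  0.68  0.  ] 18.18 0.26
0.111 [0.5657 0.1593 0.113 ] [-2.4 -0.4 15.5] [-0.01  0.6  -0.01] 18.43 0.261
0.1095 [0.5656 0.1593 0.1115] [-1.8 -0.9 16.9] [-0.01  0.47 -0.01] 18.68 0.261
0.108 [0.5656 0.1593 0.11  ] [-2.1  0.5 16.1] [-0.02  0.56 -0.04] 18.93 0.267
0.1065 [0.5656 0.1593 0.1086] [-1.5 -0.7 16. ] [-0.02  0.42 -0.  ] 19.18 0.266
0.105 [0.5656 0.1594 0.1071] [-1.   0.3 15.1] [-0.05  0.4  -0.06] 19.43 0.262
0.1035 [0.5656 0.1593 0.1056] [-1.2  0.3 15.7] [0.02 0.44 0.01] 19.68 0.262
0.103 [0.5656 0.1593 0.1051] [-1.4 -0.1 17. ] [-0.06  0.44  0.03] 19.93 0.263
0.1025 [0.5656 0.1593 0.1046] [-1.5  0.3 15.7] [ 0.03  0.49 -0.05] 20.18 0.266
0.102 [0.5656 0.1593 0.1041] [-2.1 -0.3 16.6] [-0.04  0.44 -0.04] 20.43 0.264
0.1015 [0.5655 0.1593 0.1036] [-1.  -0.6 15.9] [-0.04  0.34  0.05] 20.68 0.259
0.101 [0.5655 0.1593 0.1032] [-1.2 -0.  16.3] [-0.09  0.32  0.01] 20.93 0.265
0.1005 [0.5656 0.1593 0.1031] [-3.3 -1.1 20.8] [-0.09  0.68 -0.01] 21.18 0.262
0.1 [0.5656 0.1593 0.103 ] [-4.  -0.7 25.3] [-0.    0.85  0.01] 21.43 0.263
```

View pics/press.png

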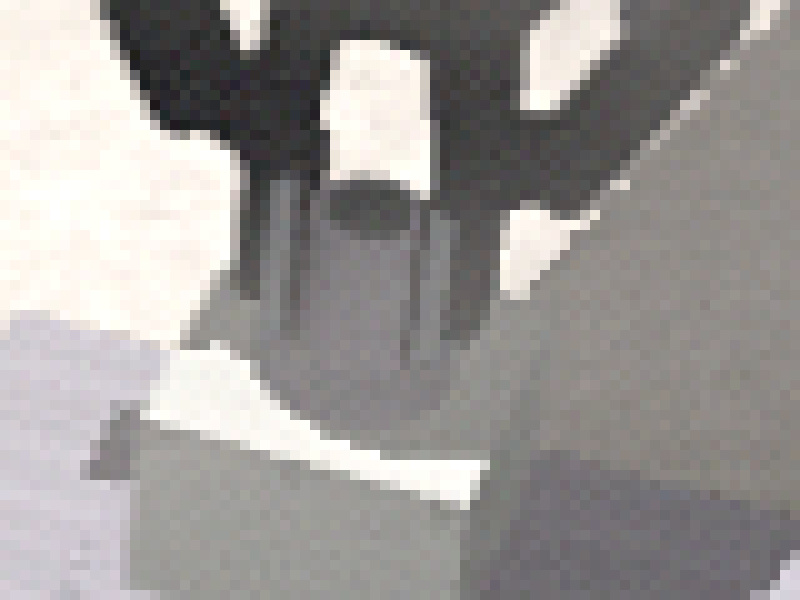

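It bottomed sharply at TCP z = 0.1030 (the expected home), peaking at 25 N. The picture shows the shoulder on the block face around (355,400). I unload, release and retreat.

```bash
python3 - <<'E'
from h import *
env.move_straight([.5656,.1593,.1028],velocity=.03)
print(st()[1].round(1))
env.release(); print(st()[0],st()[1].round(1),st()[2]["opening"])
env.move_straight([.5656,.1593,.30],velocity=.12)
env.movep([.35,.35,.35],DOWN)   # clear the cameras' view
env.pause(.3); print(st()[2]["time"])
tiles=[]
for n in("scene","top"):
    q=env.camera(n)
    for t in("big_sleeve","amber_bottle","dish","sleeve"):
        for d in env.find_in(q,t)[:1]: print(n,t,round(d["conf"],2),world(q,d["centre"]).round(3))
    u,v=proj(q,[.5656,.1594,.09])[0]; x0,y0=int(u)-20,int(v)-30
    print("top of stem expected",(proj(q,[.5653,.1594,.113])[0]-[x0,y0])*10+5)
    tiles.append(cv2.resize(cv2.convertScaleAbs(q["color"][y0:y0+60,x0:x0+40],alpha=1.7),(400,600),interpolation=0))
cv2.imwrite("pics/end.png",np.hstack(tiles))
E
```

```text
[-3.5  0.5  7.2]
[0.5656369  0.15931454 0.10278565] [-0.1  0.3 -1. ] 1.0028116679414185
25.6
scene big_sleeve 0.7 [ 0.491 -0.188  0.058]
scene amber_bottle 0.63 [ 0.721 -0.029  0.077]
scene dish 0.87 [ 0.388 -0.034  0.007]
scene sleeve 0.73 [0.572 0.159 0.088]
top of stem expected [217.89734422 212.56724854]
top big_sleeve 0.65 [ 0.479 -0.194  0.07 ]
top amber_bottle 0.93 [ 0.686 -0.042  0.088]
top dish 0.94 [ 0.396 -0.031  0.011]
top sleeve 0.65 [0.566 0.155 0.086]
top of stem expected [176.6185195  291.01599274]
```

View pics/end.png

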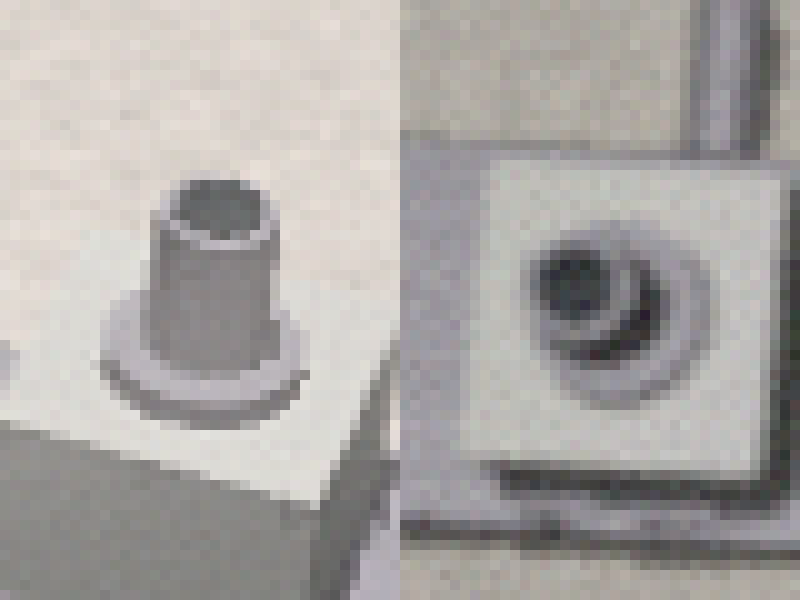

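The sleeve stands upright in the block. Its shoulder is flush on the face and the stem top is at (217,210) in the scene tile, where expected. The bystanders have not moved.

```bash
python3 -c "
from h import *
env.job_done(); print(st()[2]['time'])"
```

```text
the job is handed in; nothing more can be done
the job is handed in; nothing more can be done
```

The slim sleeve is pressed home in the port block and released, and the job is handed in at about 25.6 s on the robot's clock. `env.job_done()` gives no verdict, so success is by my own checks below.

- **Approach:** I located the sleeve and the bore in both cameras, gripped the stem, and started the nose in the bore under force-guarded steps.
- **One wrong correction:** A picture suggested the sleeve sat about 3 mm off in the grip, so I shifted 2.5 mm. The nose then touched the block's face at about 8 N. Going back to the original bore estimate, it entered freely.
- **Pressing:** Driving the seal ring took about 15–17 N, and the shoulder bottomed at TCP height 0.1030 m, the expected home. The highest force read was 25 N.
- **Last checks:** The final pictures show the sleeve upright with its shoulder flush on the face, and the stem top within a pixel of its predicted place in the scene view. In the top view it was about the same.
- **Bystanders:** The wide sleeve, bottle and dish were each found within about 6 mm of their first detections, which is close to the detector's own error. The arm ended well clear of everything.

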